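# Bring the green-lidded tub to the front of the stall's carousel and hold it still

## Robot

A 6-joint arm with a two-finger parallel gripper is mounted at the origin on the work surface. World frame = base frame: x ahead of the robot, y to its left, z up, the work surface at z = 0. Lengths are in mm, angles in rad, forces in N, time in s.
With the tool pointing down it reaches from about 350 to 975 mm from the base axis. Payload 7.1 kg.
Tool frame: the origin (TCP) lies midway between the tips of the shut fingers; the grasp point (between the pads) lies pinch_z behind it (pinch_z is the distance from the TCP to the grasp point, in mm); z points along the fingers, y is the line along which they close (so a half turn about z gives the same grasp; the last joint's range is limited). The gripper opens to 88 mm and grips with 3 to 60 N. Pads are 20 mm wide; open, the fingers measure 115 mm over their backs; the gripper's body (75 mm by 178 mm) begins 61 mm behind the grasp point.
Start: joints at [1.325, 0.423, 1.63, -0, 1.089, -0.019], TCP at [140.507, 608.985, 202.175] pointing down, gripper open.
Joint ranges: [-3, 3], [-0.9, 2.11], [0.09, 2.58], [-1.31, 4.45], [0.11, 2.69], [-2.54, 2.54]. Speed limits (rad/s): [2.39, 2.39, 3.01, 3.14, 3.14, 3.14].

## Interface

Orientations are given as a rotation vector (axis times angle).
In Python, from workcell import get_obs, get_image, close_job, pinch_z gives the robot as it stands.
- The arm moves only by the tool jog_arm, never from a script. Its argument "commands" is a list of rows, each a list of 3 entries, a list of its own where there are three numbers: the gripper command: -1 is shut, 1 is fully open, values between are in proportion, then the shift along the tool's x, y, z as a fraction of full scale, then the turn, a rotation vector about the tool's x, y, z as a fraction of full scale. In form: [[gripper, [tx, ty, tz], [rx, ry, rz]], ...]. A call has 1 to 10 rows; each row shifts and turns the commanded pose from where the row before left it, along the tool's axes as they then stand; what a row does not reach is not made up. Full scale, the value 1, is 0.1 m for a shift and 45 degrees for a turn. A row lasts 1/10 s, in which the tool goes at most 50 mm and 8.59 degrees, less where a joint would pass 70% of its speed; a pose out of reach is approached as far as the arm can. A call with a number of a shift or a turn outside -1 to 1 is refused whole. A call with a gripper value outside its range is refused whole. The fingers move at their own pace and stop on an object; the grip force is fixed at half the most. Time passes only in rows, so rows that do not move let the fingers close. It gives the time, the measured TCP pose, the force, the opening and the grip force at its end, in the units of the state.
- get_obs(): the state, without advancing time (a new reading comes with each control period).
- get_image(name): name is "scene" or "side" or "wrist"; returns a dict with "image" (480x640x3 uint8, blue, green, red), "z_map" (480x640 float32, mm along the optical axis (not along the pixel's ray), 0 where there is no reading), "intrinsics" (3x3 intrinsics, pixels), "eye" and "orientation" of the camera in the world; the wrist camera has in their place "mount" (4x4, takes a point from camera to tool coordinates, whose origin is the TCP and whose axes are the flange's). Camera axes: x right, y down, z forward; pixel columns grow to the right and rows downward; lengths in mm; the calibration is good to about 2 mm. A picture is of the moment at which its call begins: read the wrist's pose just before it.
- close_job(): hands the job in; it is judged then, once.
The state is a dict: "t": time; "qpos": joint angles; "qvel": joint speeds; "joint_torque": joint torques, N m; "ee_pos": TCP position; "orientation": TCP orientation; "ft_force": force on the tool from outside, world axes, zero at the start; "moment": the same for the moment, N m; "width": finger opening in mm; "grasp_force": force on a finger pad.
Only numpy, scipy, OpenCV 4.12 (cv2) and the standard library are available. Lean on these libraries where they do the work, as an engineer would, in place of code of your own. Each camera call takes 0.05 s, during which the arm holds its last target. There are 200 camera calls.

## Task

A customer wants the tub with the green lid: by its top handle, gently turn the carousel, either way round, until that tub stands at the front, centred in line with the yellow pointer, and keep it there, finishing with the gripper still closed on the handle so that the carousel stands still while the customer takes the tub. You may let go and take the handle again on the way; do not touch the tubs or the wooden platter, keep every tub standing on the platter, and leave the things around the carousel alone.

Things in the scene. Friction and masses are not known exactly. Their poses are not given: they have to be found in the camera images.
- foot: Fixed foot of the carousel: dark steel disc, 220 mm across, 20 mm high, under the platter. A flat yellow pointer (50 mm wide, 12 mm high, its tip 265 mm from the axis) sticks out from under the platter and marks the front, roughly away from the robot. Origin on the carousel's vertical axis at table height; +x points along the pointer to the front, z up. Place and heading vary.
- carousel (a joint): Angle of the carousel (platter, post, handle) on its foot, rad, counter-clockwise from above positive: from the foot's +x axis to the handle's +x axis. Starts within -1.55 to 1.55; turns over a full turn either way. Light bearing drag (0.06 N m): it stays where it is left.
- handle: Dark wooden grip bar on top of the carousel's post (steel rod 20 mm across): 90 mm long along its x, 18 mm thick along its y, 34 mm tall. Origin at the bar's centre, on the carousel's axis, 183 mm above the table (bar from 166 to 200 mm). Grip it from above across the 18 mm. Turns with the platter; both ends are alike.
- platter: Round wooden turntable board, 344 mm across with a dark steel rim, on the carousel's axis: upper face 34 mm above the table, rim 42 mm. Origin on the axis at table height; turns with the handle. Not to be touched.
- green_tub: The marked tub: the only one with a GREEN lid (the others are white). A tub of dip: tan, 100 mm across at the lid, 65 mm high, about 0.25 kg, standing loose on the platter; origin at the centre of its underside, about 100 mm from the carousel's axis, z up. It goes round with the platter by friction. Not to be touched.
- plain_tub1: White-lidded tub of dip: tan, 100 mm across at the lid, 65 mm high, about 0.25 kg, standing loose on the platter; origin at the centre of its underside, about 100 mm from the carousel's axis, z up. It goes round with the platter by friction. Not to be touched.
- plain_tub2: White-lidded tub of dip: tan, 100 mm across at the lid, 65 mm high, about 0.25 kg, standing loose on the platter; origin at the centre of its underside, about 100 mm from the carousel's axis, z up. It goes round with the platter by friction. Not to be touched.
- plain_tub3: White-lidded tub of dip: tan, 100 mm across at the lid, 65 mm high, about 0.25 kg, standing loose on the platter; origin at the centre of its underside, about 100 mm from the carousel's axis, z up. It goes round with the platter by friction. Not to be touched.
- spray_can: Bystander: white spray can with a blue cap, 52 mm across, 190 mm high, on the table to the robot's right. Origin at the centre of its underside.
- sanitiser: Bystander: clear bottle with a green label and white cap, 60 mm across, 130 mm high, on the table to the robot's right. Origin at the centre of its underside.
- card_reader: Bystander: black card reader 150 x 75 x 22 mm lying flat on the table to the robot's left. Origin at the centre of its underside.

How it is judged (in metres and radians):
At the end, for the whole second after the job is handed in: The green-lidded tub stands at the pointer's end of the platter, its centre within 16 mm of the pointer's centre line; the carousel is at rest (under 0.06 rad/s); the fingers are gripping the handle with more than 4 N; all four tubs stand upright on the platter, each within 125 mm of the axis (y of green_tub in the frame of foot between -0.016 and 0.016 m and x of green_tub in the frame of foot above 0.05 m and velocity of joint carousel between -0.06 and 0.06 rad/s and contact force between the fingers and handle above 4 N and angle between each of green_tub, plain_tub1, plain_tub2, plain_tub3's own z axis and vertical below 0.1 rad and horizontal distance between each of green_tub, plain_tub1, plain_tub2, plain_tub3 and foot below 0.125 m and height (world z) of green_tub between 0.03 and 0.045 m and height (world z) of plain_tub1 between 0.03 and 0.045 m and height (world z) of plain_tub2 between 0.03 and 0.045 m and height (world z) of plain_tub3 between 0.03 and 0.045 m); the arm keeps its last pose, push and grip.
It fails at once if the robot touches a tub (contact force between any of the fingers, the arm and green_tub above 1 N or contact force between any of the fingers, the arm and plain_tub1 above 1 N or contact force between any of the fingers, the arm and plain_tub2 above 1 N or contact force between any of the fingers, the arm and plain_tub3 above 1 N).
It fails at once if the robot touches the wooden platter instead of turning it by the handle (contact force between any of the fingers, the arm and platter above 1 N).
It fails at once if the carousel is spun faster than 4 rad/s (velocity of joint carousel above 4 rad/s or velocity of joint carousel below -4 rad/s).
It fails at once if a bystander (spray can, sanitiser bottle, card reader) is moved by more than 20 mm or tipped (distance of any of spray_can, sanitiser, card_reader from where it was at the start of the episode above 0.02 m or angle between any of spray_can, sanitiser, card_reader's own z axis and vertical above 0.3 rad).
It also fails if it takes over 59 s, if anything falls off the work surface, if the arm or the gripper's body presses on something with over 40 N, if the wrist force passes 120 N, or if a joint passes its speed limit or range.

## Working session

There is one attempt and no reset: what is moved stays moved. The work goes in short steps, Python scripts to look and compute and a tool call to move; the robot and the scene stay as the last step left them, time stands still between calls to the robot, and variables do not carry over. Pictures are saved under pics/ and viewed, at most 10 in all, crops included, and the job is handed in when it is done.

Besides the shell and the picture viewer there is one more tool, called after "Request:" as name(argument=value, ...) on one line, values as JSON. jog_arm: Moves the arm, as the interface text tells. Its arguments: {"type":"object","properties":{"commands":{"type":"array","items":{"type":"array"}}},"required":["commands"]}

```bash
ls; mkdir -p pics; python3 - <<'E'
from workcell import *
import cv2,numpy as np,pickle
o=get_obs();print({k:np.round(v,3) for k,v in o.items()},pinch_z)
ims=[]
D={}
for n in("scene","side","wrist"):
    d=get_image(n);D[n]=d;cv2.imwrite(f"pics/{n}0.png",d["image"])
    print(n,{k:np.round(d[k],3).tolist() for k in d if k not in("image","z_map")})
pickle.dump(D,open("d0.pkl","wb"))
E
```

```text
pics
{'t': np.float64(0.0), 'qpos': array([ 1.325,  0.424,  1.631,  0.   ,  1.089, -0.019]), 'qvel': array([-0.001,  0.   , -0.001,  0.001, -0.001, -0.001]), 'joint_torque': array([ 1.0000e-03, -5.4462e+01, -2.7367e+01,  6.4000e-02,  2.3000e-02,
       -0.0000e+00]), 'ee_pos': array([140.367, 608.432, 201.412]), 'orientation': array([-3.560e-01, -3.121e+00,  2.000e-03]), 'ft_force': array([-0.252,  0.018,  0.552]), 'moment': array([-0.023,  0.012,  0.   ]), 'grasp_force': np.float64(0.0), 'width': np.float64(87.637)} 18.700000000000003
scene {'intrinsics': [[568.022, 0.0, 325.061], [0.0, 568.022, 239.275], [0.0, 0.0, 1.0]], 'eye': [915.216, 590.921, 1171.338], 'orientation': [-0.772, -2.751, 0.834]}
side {'intrinsics': [[551.857, 0.0, 320.088], [0.0, 551.857, 236.043], [0.0, 0.0, 1.0]], 'eye': [40.963, -846.628, 1006.131], 'orientation': [-2.232, 0.621, -0.271]}
wrist {'intrinsics': [[332.209, 0.0, 323.443], [0.0, 332.209, 231.386], [0.0, 0.0, 1.0]], 'mount': [[-0.0, -0.956, -0.294, 82.283], [1.0, -0.0, 0.001, -0.304], [-0.001, -0.294, 0.956, -182.356], [0.0, 0.0, 0.0, 1.0]]}
```

View pics/scene0.png

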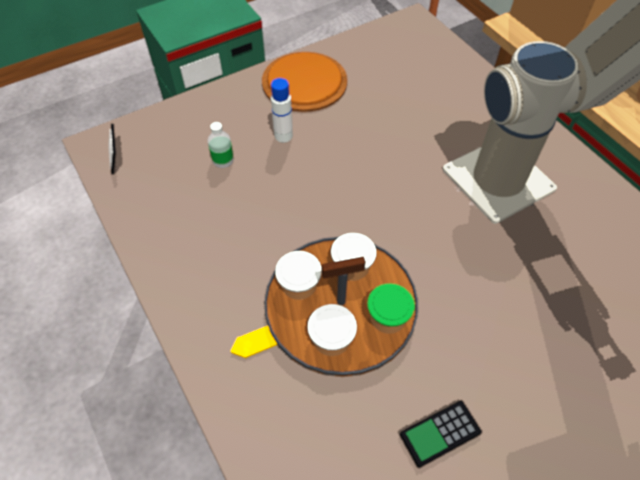

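View pics/side0.png

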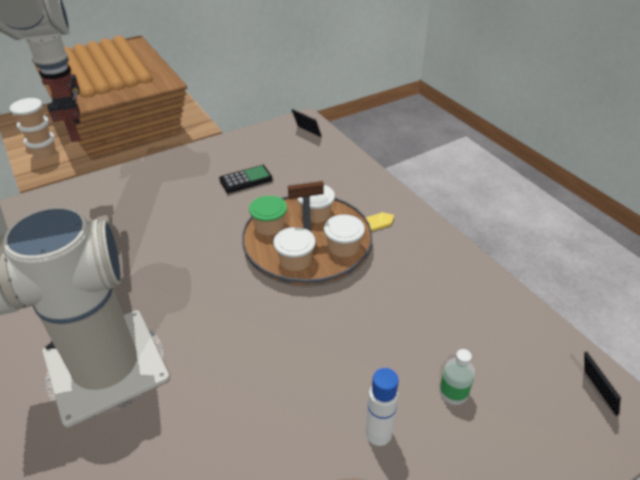

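The scene view shows the platter at about (342,305), the handle at (343,268), the green lid at (391,305) and the pointer tip at (232,350). The side view shows the same layout: handle (306,188), green lid (268,208), pointer tip (393,216).

```bash
cat > h.py <<'E'
import cv2,numpy as np
from scipy.spatial.transform import Rotation as R
def cam(d,obs=None):
    if "mount" in d:
        T=np.eye(4);T[:3,:3]=R.from_rotvec(obs["orientation"]).as_matrix();T[:3,3]=obs["ee_pos"]
        M=T@np.array(d["mount"]);return M[:3,:3],M[:3,3]
    return R.from_rotvec(d["orientation"]).as_matrix(),np.array(d["eye"])
def onplane(d,uv,z,obs=None):
    Rm,e=cam(d,obs);uv=np.atleast_2d(uv).astype(float)
    r=np.c_[uv,np.ones(len(uv))]@np.linalg.inv(d["intrinsics"]).T@Rm.T
    return e+r*((z-e[2])/r[:,2])[:,None]
def cloud(d,obs=None):
    Rm,e=cam(d,obs);v,u=np.mgrid[:480,:640]
    r=np.stack([u,v,np.ones_like(u)],-1)@np.linalg.inv(d["intrinsics"]).T
    return (r*d["z_map"][...,None])@Rm.T+e
def masks(d):
    h=cv2.cvtColor(d["image"],cv2.COLOR_BGR2HSV)
    g=cv2.inRange(h,(50,150,60),(75,255,255)); y=cv2.inRange(h,(24,150,120),(34,255,255))
    w=cv2.inRange(h,(0,0,180),(180,50,255))
    return g,y,w
def blobs(m,P,zr,amin):
    m=((m>0)&(P[...,2]>zr[0])&(P[...,2]<zr[1])).astype(np.uint8)
    n,l,s,c=cv2.connectedComponentsWithStats(m)
    return [(s[i,4],c[i],P[l==i].mean(0).round(1),np.argwhere(l==i)[:,::-1]) for i in range(1,n) if s[i,4]>amin]
def pca(xy):
    c,V=cv2.PCACompute(xy.astype(np.float32),None);q=(xy-c)@V.T
    mid=c[0]+((q.max(0)+q.min(0))/2)@V
    return mid,V[0],np.ptp(q,axis=0)
E
python3 - <<'E'
from h import *
import pickle
D=pickle.load(open("d0.pkl","rb"))
for n in("scene","side"):
    d=D[n];P=cloud(d);g,y,w=masks(d);print(n)
    for nm,m,zr,zp in(("g",g,(80,115),99),("w",w,(80,115),99),("y",y,(-10,30),12)):
        for a,c,p,px in blobs(m,P,zr,60):
            q=onplane(d,px,zp)[:,:2]
            e=cv2.minEnclosingCircle(q.astype(np.float32))
            print(nm,a,c.round(),p,"circ",np.round(e[0],1),round(e[1],1),"pca",[np.round(t,3) for t in pca(q)])
    hm=((P[...,2]>192)&(P[...,2]<212)&(np.hypot(P[...,0]-450,P[...,1]-150)<600)).astype(np.uint8)
    for a,c,p,px in blobs(hm,P,(0,300),60):
        print("h",a,c.round(),p,[np.round(t,3) for t in pca(onplane(d,px,200)[:,:2])])
E
```

```text
scene
g 1543 [391. 305.] [500.8 194.9 100.3] circ [499.8 193.7] 50.1 pca [array([499.919, 193.497]), array([0.863, 0.505], dtype=float32), array([99.2  , 96.938])]
w 253 [218. 139.] [ 603.9 -428.8   94.8] circ [ 603.4 -426.1] 28.9 pca [array([ 604.77 , -425.789]), array([ 0.999, -0.04 ], dtype=float32), array([54.839, 55.784])]
w 995 [354. 248.] [489.8  35.9 100.4] circ [494.8  42.4] 50.3 pca [array([491.088,  37.403]), array([ 0.799, -0.602], dtype=float32), array([97.502, 88.067])]
w 1403 [298. 271.] [626.7  22.2 100.2] circ [625.   21.6] 50.9 pca [array([626.279,  20.273]), array([0.685, 0.728], dtype=float32), array([100.677,  96.164])]
w 1694 [332. 327.] [633.4 174.5 100.2] circ [632.2 173.7] 50.5 pca [array([632.725, 173.309]), array([0.683, 0.731], dtype=float32), array([100.918,  98.517])]
y 842 [253. 342.] [777.3  81.6  11.9] circ [778.8  84.2] 50.0 pca [array([779.954,  80.613]), array([ 0.987, -0.163], dtype=float32), array([96.647, 53.009])]
h 369 [515. 141.] [ 44.9  32.4 202.2] [array([35.397, 24.348]), array([-0.547,  0.837], dtype=float32), array([137.086,  76.564])]
h
[... 165 characters left out ...]
 100.1] circ [639.6 163.4] 47.5 pca [array([644.558, 152.48 ]), array([0.91 , 0.414], dtype=float32), array([93.061, 53.975])]
w 812 [344. 228.] [624.6  16.1 100. ] circ [625.5  18.7] 50.1 pca [array([626.099,  17.946]), array([0.865, 0.502], dtype=float32), array([99.624, 97.324])]
w 874 [294. 242.] [493.8  38.2  99.9] circ [494.8  40.2] 49.9 pca [array([493.976,  39.436]), array([0.703, 0.711], dtype=float32), array([97.356, 97.566])]
h 246 [306. 186.] [565.9 101.9 198.4] [array([564.505,  99.532]), array([ 0.951, -0.31 ], dtype=float32), array([90.154, 28.402])]
h 577 [ 85. 323.] [  1.4 -55.7 201.9] [array([  2.258, -39.107]), array([1.  , 0.03], dtype=float32), array([138.022,  75.824])]
```

Request:
jog_arm(commands=[[1, [0, 0, -0.35], [0, 0, 0]], [1, [0, 0, -0.35], [0, 0, 0]], [1, [0, 0, -0.3], [0, 0, 0]], [1, [-0.264, -0.196, 0], [0, 0, 0]], [1, [-0.264, -0.196, 0], [0, 0, 0]], [1, [-0.264, -0.196, 0], [0, 0, 0]], [1, [-0.264, -0.196, 0], [0, 0, 0]], [1, [-0.264, -0.196, 0], [0, 0, 0]], [1, [-0.264, -0.196, 0], [0, 0, 0]], [1, [-0.264, -0.196, 0], [0, 0, 0]]])

```text
t: 1.15
ee_pos: [290.3, 432.5, 302.0]
orientation: [-0.355, -3.121, 0.001]
ft_force: [1.0, 0.2, 0.4]
width: 88.3
grasp_force: 0.0
```

Request:
jog_arm(commands=[[1, [-0.264, -0.196, 0], [0, 0, 0]], [1, [-0.264, -0.196, 0], [0, 0, 0]], [1, [-0.264, -0.196, 0], [0, 0, 0]], [1, [-0.264, -0.196, 0], [0, 0, 0]], [1, [-0.264, -0.196, 0], [0, 0, 0]], [1, [-0.264, -0.196, 0], [0, 0, 0]], [1, [-0.264, -0.196, 0], [0, 0, 0]], [1, [-0.264, -0.196, 0], [0, 0, 0]], [1, [0, 0, 0], [0, 0, 0.11]], [1, [0, 0, 0], [0, 0, 0]]])

```text
t: 2.15
ee_pos: [460.6, 232.6, 301.9]
orientation: [-0.494, -3.102, 0.0]
ft_force: [-0.5, 1.3, -0.6]
width: 87.7
grasp_force: 0.0
```

```bash
cat > m.py <<'E'
from h import *
from workcell import *
import sys
def run(tag,names=("wrist","scene")):
    for n in names:
        o=get_obs();d=get_image(n);cv2.imwrite(f"pics/{n}{tag}.png",d["image"])
        P=cloud(d,o);g,y,w=masks(d);print(n)
        for nm,m,zr,zp in(("g",g,(80,115),99),("w",w,(80,115),99),("y",y,(-10,30),12)):
            for a,c,p,px in blobs(m,P,zr,150):
                q=onplane(d,px,zp,o)[:,:2]
                e=cv2.minEnclosingCircle(q.astype(np.float32))
                print(nm,a,c.round(),p,"circ",np.round(e[0],1),round(e[1],1))
                if nm=="y":
                    ax=np.array([566.,106.5]); r=np.hypot(*(q-ax).T)
                    print("  tip",q[r>r.max()-3].mean(0).round(1),r.max().round(1))
                    u=(q.mean(0)-ax);u/=np.linalg.norm(u)
                    for _ in range(3):  # mid-line between the straight edges
                        v=np.array([-u[1],u[0]]);s=(q-ax)@u;t=(q-ax)@v
                        b=[(k+2.5,t[(s>=k)&(s<k+5)].min(),t[(s>=k)&(s<k+5)].max()) for k in range(185,225,5) if ((s>=k)&(s<k+5)).sum()>20]
                        if len(b)<4:break
                        b=np.array(b);f=np.polyfit(b[:,0],b[:,1:].mean(1),1)
                        u=u+v*f[0];u/=np.linalg.norm(u)
                    print("  pointer yaw",np.degrees(np.arctan2(u[1],u[0])).round(2),"mid",b.round(1).tolist() if len(b) else None)
        hm=((P[...,2]>194)&(P[...,2]<212)&(np.hypot(P[...,0]-566,P[...,1]-106)<80)).astype(np.uint8)
        for a,c,p,px in blobs(hm,P,(0,300),100):
            q=pca(onplane(d,px,200,o)[:,:2]);print("h",a,c.round(),p,[np.round(t,3) for t in q],"yaw",np.degrees(np.arctan2(*q[1][::-1])).round(1))
if __name__=="__main__":run(sys.argv[1],sys.argv[2:])
E
python3 m.py 1 wrist scene
```

```text
wrist
g 4854 [302. 238.] [495.6 194.   99.5] circ [497.3 193.8] 49.7
w 3914 [185. 269.] [487.9  40.5  99.5] circ [493.2  43.6] 50.8
w 3235 [321. 330.] [623.9 174.9  99.5] circ [629.7 172.6] 49.9
y 507 [300. 398.] [798.3  77.7  11.3] circ [797.   75.9] 30.6
  tip [825.6  73.9] 263.6Traceback (most recent call last):
  File "m.py", line 27, in <module>
    if __name__=="__main__":run(sys.argv[1],sys.argv[2:])
                            ~~~^^^^^^^^^^^^^^^^^^^^^^^^^^
  File "m.py", line 23, in run
    print("  pointer yaw",np.degrees(np.arctan2(u[1],u[0])).round(2),"mid",b.round(1).tolist() if len(b) else None)
                                                                           ^^^^^^^
AttributeError: 'list' object has no attribute 'round'. Did you mean: 'count'?
```

View pics/wrist1.png

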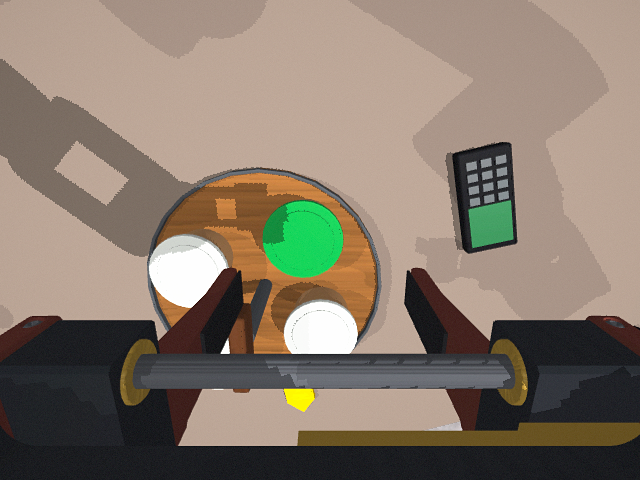

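The wrist view shows the green lid at (302,238), the pointer tip at (300,405) and the handle at (242,345), partly behind a finger.

```bash
sed -i 's/b.round(1).tolist() if len(b) else None/np.round(b,1).tolist()/' m.py; python3 m.py 2 scene; python3 - <<'E'
from h import *
import pickle
D=pickle.load(open("d0.pkl","rb"))
for n in("scene","side"):
    d=D[n];P=cloud(d);q=P[(P[...,2]>33)&(P[...,2]<50)&(np.hypot(P[...,0]-566,P[...,1]-106)<195)][:,:2]
    print(n,cv2.minEnclosingCircle(q.astype(np.float32)))
E
```

```text
scene
g 1538 [391. 305.] [501.  195.  100.4] circ [499.8 193.7] 50.1
w 262 [219. 139.] [ 603.5 -428.9   94.7] circ [ 603.2 -425.5] 29.2
w 972 [354. 248.] [490.5  35.6 100.4] circ [494.8  42.4] 50.3
w 1408 [298. 271.] [626.8  22.3 100.2] circ [625.7  21.2] 51.0
w 1695 [332. 327.] [633.3 174.6 100.2] circ [632.3 173.6] 50.5
y 840 [253. 342.] [777.3  81.6  12.1] circ [778.8  84. ] 50.0
  tip [826.6  74.6] 263.9
  pointer yaw -7.22 mid [[187.5, -24.1, 26.2], [192.5, -24.5, 25.7], [197.5, -24.1, 26.1], [202.5, -23.6, 26.5], [207.5, -24.5, 26.0], [212.5, -24.1, 26.4], [217.5, -24.5, 25.5], [222.5, -24.1, 26.3]]
h 382 [343. 264.] [567.6 108.4 199.9] [array([567.564, 108.93 ]), array([ 0.95 , -0.313], dtype=float32), array([89.754, 20.969])] yaw -18.2
scene ((564.5020751953125, 107.78126525878906), 173.7081298828125)
side ((565.695068359375, 105.1932373046875), 174.64305114746094)
```

Request:
jog_arm(commands=[[1, [-0.278, -0.174, 0], [0, 0, 0]], [1, [-0.278, -0.174, 0], [0, 0, 0]], [1, [-0.278, -0.174, 0], [0, 0, 0]], [1, [-0.278, -0.174, 0], [0, 0, 0]], [1, [-0.278, -0.174, 0], [0, 0, 0]], [1, [0, 0, 0], [0, 0, 0]], [1, [0, 0, 0], [0, 0, 0]], [1, [0, 0, 0], [0, 0, 0]]])

```text
t: 3.05
ee_pos: [564.9, 108.9, 302.0]
orientation: [-0.487, -3.103, -0.0]
ft_force: [0.3, 0.3, 0.6]
width: 88.1
grasp_force: 0.0
```

```bash
python3 - <<'E'
from h import *
from workcell import *
o=get_obs();d=get_image("wrist");cv2.imwrite("pics/wrist3.png",d["image"])
print(o["ee_pos"],o["orientation"]);P=cloud(d,o)
hm=((P[...,2]>190)&(P[...,2]<212)&(np.hypot(P[...,0]-566,P[...,1]-106)<80)).astype(np.uint8)
for a,c,p,px in blobs(hm,P,(0,300),100):
    q=pca(onplane(d,px,200,o)[:,:2]);print("h",a,c.round(),p,[np.round(t,3) for t in q])
E
```

```text
[564.87450872 108.8982787  302.02415115] [-4.86993737e-01 -3.10288970e+00 -8.01154270e-05]
h 1895 [321. 223.] [562.9 107.3 199.4] [array([564.606, 107.025]), array([ 0.949, -0.316], dtype=float32), array([89.04 , 17.148])]
```

View pics/wrist3.png

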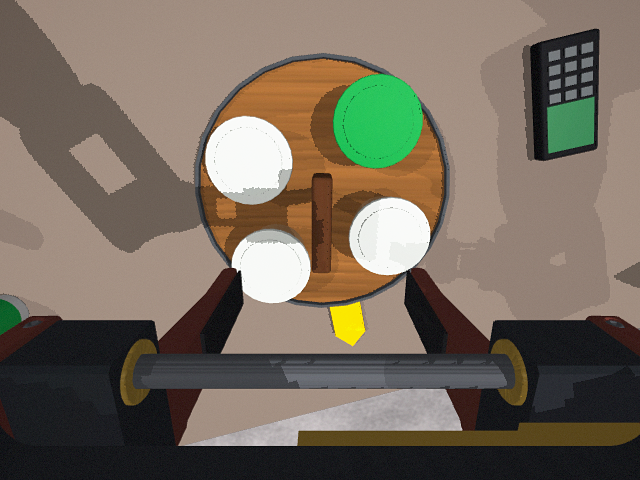

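The wrist view shows the full handle at (321,223), midway between the fingers, with the green lid at (378,120) and the pointer at (348,323). I'll shift slightly, descend and grip.

Request:
jog_arm(commands=[[1, [0, -0.018, 0], [0, 0, 0]], [1, [0, 0, 0.3], [0, 0, 0]], [1, [0, 0, 0.3], [0, 0, 0]], [1, [0, 0, 0.3], [0, 0, 0]], [1, [0, 0, 0.25], [0, 0, 0]], [1, [0, 0, 0.15], [0, 0, 0]], [1, [0, 0, 0.06], [0, 0, 0]], [1, [0, 0, 0], [0, 0, 0]], [1, [0, 0, 0], [0, 0, 0]]])

```text
t: 4.0
ee_pos: [565.7, 106.5, 167.1]
orientation: [0.489, 3.102, 0.001]
ft_force: [0.3, -0.3, 0.2]
width: 87.8
grasp_force: 0.0
```

Request:
jog_arm(commands=[[-1, [0, 0, 0], [0, 0, 0]], [-1, [0, 0, 0], [0, 0, 0]], [-1, [0, 0, 0], [0, 0, 0]], [-1, [0, 0, 0], [0, 0, 0]], [-1, [0, 0, 0], [0, 0, 0]], [-1, [0, 0, 0], [0, 0, 0]], [-1, [0, 0, 0], [0, 0, 0]], [-1, [0, 0, 0], [0, 0, 0]], [-1, [0, 0, 0], [0, 0, 0]], [-1, [0, 0, 0], [0, 0, 0]]])

```text
t: 5.0
ee_pos: [565.3, 106.7, 166.2]
orientation: [0.49, 3.103, 0.001]
ft_force: [1.0, 2.9, -1.4]
width: 17.6
grasp_force: 30.0
```

Request:
jog_arm(commands=[[-1, [0, 0, 0], [0, 0, 0.02]], [-1, [0, 0, 0], [0, 0, 0.04]], [-1, [0, 0, 0], [0, 0, 0.06]], [-1, [0, 0, 0], [0, 0, 0.08]], [-1, [0, 0, 0], [0, 0, 0.08]], [-1, [0, 0, 0], [0, 0, 0.08]], [-1, [0, 0, 0], [0, 0, 0.08]], [-1, [0, 0, 0], [0, 0, 0.08]], [-1, [0, 0, 0], [0, 0, 0.08]], [-1, [0, 0, 0], [0, 0, 0.08]]])

```text
t: 6.0
ee_pos: [565.9, 107.5, 166.2]
orientation: [1.296, 2.861, 0.004]
ft_force: [3.1, 8.1, -4.2]
width: 17.9
grasp_force: 30.0
```

Request:
jog_arm(commands=[[-1, [0, 0, 0], [0, 0, 0.08]], [-1, [0, 0, 0], [0, 0, 0.08]], [-1, [0, 0, 0], [0, 0, 0.08]], [-1, [0, 0, 0], [0, 0, 0.08]], [-1, [0, 0, 0], [0, 0, 0.08]], [-1, [0, 0, 0], [0, 0, 0.08]], [-1, [0, 0, 0], [0, 0, 0.08]], [-1, [0, 0, 0], [0, 0, 0.08]], [-1, [0, 0, 0], [0, 0, 0.08]], [-1, [0, 0, 0], [0, 0, 0.08]]])

```text
t: 7.0
ee_pos: [567.0, 107.9, 166.2]
orientation: [2.116, 2.32, 0.007]
ft_force: [7.8, 9.0, -7.0]
width: 17.7
grasp_force: 30.0
```

Request:
jog_arm(commands=[[-1, [0, 0, 0], [0, 0, 0.08]], [-1, [0, 0, 0], [0, 0, 0.08]], [-1, [0, 0, 0], [0, 0, 0.08]], [-1, [0, 0, 0], [0, 0, 0.08]], [-1, [0, 0, 0], [0, 0, 0.08]], [-1, [0, 0, 0], [0, 0, 0.08]], [-1, [0, 0, 0], [0, 0, 0.08]], [-1, [0, 0, 0], [0, 0, 0.08]], [-1, [0, 0, 0], [0, 0, 0.08]], [-1, [0, 0, 0], [0, 0, 0.08]]])

```text
t: 8.0
ee_pos: [568.1, 107.6, 166.2]
orientation: [2.73, 1.553, 0.01]
ft_force: [12.3, 7.8, -11.0]
width: 17.8
grasp_force: 30.0
```

Request:
jog_arm(commands=[[-1, [0, 0, 0], [0, 0, 0.08]], [-1, [0, 0, 0], [0, 0, 0.08]], [-1, [0, 0, 0], [0, 0, 0.08]], [-1, [0, 0, 0], [0, 0, 0.08]], [-1, [0, 0, 0], [0, 0, 0.08]], [-1, [0, 0, 0], [0, 0, 0.08]], [-1, [0, 0, 0], [0, 0, 0.07]], [-1, [0, 0, 0], [0, 0, 0.05]], [-1, [0, 0, 0], [0, 0, 0.03]], [-1, [0, 0, 0], [0, 0, 0]]])

```text
t: 9.0
ee_pos: [568.8, 107.0, 166.2]
orientation: [3.027, 0.84, 0.012]
ft_force: [13.3, 5.1, -12.2]
width: 17.7
grasp_force: 30.0
```

Request:
jog_arm(commands=[[-1, [0, 0, 0], [0, 0, 0]], [-1, [0, 0, 0], [0, 0, 0]], [-1, [0, 0, 0], [0, 0, 0]]])

```text
t: 9.3
ee_pos: [568.8, 107.0, 166.2]
orientation: [3.027, 0.841, 0.012]
ft_force: [14.1, 5.1, -12.5]
width: 17.9
grasp_force: 30.0
```

```bash
python3 m.py 4 scene side
```

```text
scene
g 1575 [296. 310.] [677.4 103.2 100.2] circ [676.7 101.7] 50.1
w 261 [219. 139.] [ 603.3 -428.5   95. ] circ [ 604.2 -426.1] 29.5
w 1033 [313. 261.] [584.6  16.8 100.2] circ [576.6  14.6] 50.1
w 1086 [387. 274.] [463.7 130.3 100.3] circ [462.7 119.7] 50.8
w 1676 [368. 323.] [565.4 205.6 100.3] circ [564.8 204.2] 50.6
y 841 [253. 342.] [777.3  81.5  11.9] circ [778.8  84. ] 50.0
  tip [826.6  74.6] 263.9
  pointer yaw -7.38 mid [[187.5, -23.1, 27.2], [192.5, -23.6, 27.6], [197.5, -23.1, 27.1], [202.5, -22.6, 27.5], [207.5, -23.5, 27.0], [212.5, -23.0, 27.5], [217.5, -23.5, 27.0], [222.5, -23.0, 27.4]]
h 264 [340. 270.] [581.8 117.  200.7] [array([581.768, 116.434]), array([0.828, 0.56 ], dtype=float32), array([57.956, 39.203])] yaw 34.1
side
w 509 [284. 198.] [553.9 204.4 100. ] circ [564.5 201.4] 50.4
w 795 [268. 228.] [460.9 115.7  99.9] circ [462.5 116.8] 50.0
w 500 [332. 234.] [585.6  13.8 100.2] circ [577.5  14.2] 46.5
h 205 [304. 187.] [558.5  97.9 200.7] [array([561.243, 103.444]), array([0.838, 0.546], dtype=float32), array([94.507, 45.316])] yaw 33.1
```

View pics/scene4.png

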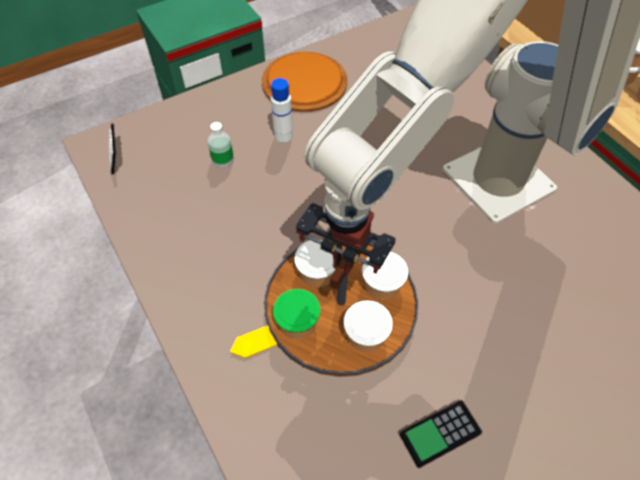

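The scene view shows the green lid at (296,310), about 4° short of the pointer line (tip 232,350), with all the tubs upright. I'll add the small remaining turn.

Request:
jog_arm(commands=[[-1, [0, 0, 0], [0, 0, 0.02]], [-1, [0, 0, 0], [0, 0, 0.03]], [-1, [0, 0, 0], [0, 0, 0.03]], [-1, [0, 0, 0], [0, 0, 0.01]], [-1, [0, 0, 0], [0, 0, 0]], [-1, [0, 0, 0], [0, 0, 0]], [-1, [0, 0, 0], [0, 0, 0]], [-1, [0, 0, 0], [0, 0, 0]]])

```text
t: 10.2
ee_pos: [568.8, 106.9, 166.2]
orientation: [3.054, 0.734, 0.012]
ft_force: [14.3, 4.1, -11.5]
width: 17.7
grasp_force: 30.0
```

```bash
python3 m.py 5 scene wrist side | grep -v "^w "
```

```text
scene
g 1560 [295. 307.] [677.1  95.9 100.3] circ [676.4  94.2] 50.1
y 844 [253. 342.] [777.3  81.6  12.1] circ [778.8  84. ] 50.0
  tip [826.6  74.6] 263.9
  pointer yaw -7.26 mid [[187.5, -23.5, 26.8], [192.5, -23.9, 27.2], [197.5, -23.4, 26.8], [202.5, -23.0, 27.2], [207.5, -23.9, 26.7], [212.5, -24.3, 27.1], [217.5, -23.9, 27.5], [222.5, -23.4, 27.0]]
h 269 [339. 270.] [582.8 116.2 200.8] [array([584.358, 115.575]), array([0.889, 0.459], dtype=float32), array([55.611, 40.128])] yaw 27.3
wrist
g 15852 [408. 113.] [676.6  95.   99.6] circ [674.9  93.8] 49.5
y 3139 [456.  24.] [774.8  79.4  11.6] circ [776.7  83.1] 39.9
  tip [805.   57.4] 245.7
  pointer yaw -34.34 mid [[187.5, 44.6, 98.3], [192.5, 45.9, 99.3], [197.5, 48.2, 96.8], [202.5, 49.7, 93.2], [207.5, 51.7, 89.7], [212.5, 53.4, 86.1], [217.5, 55.4, 82.6], [222.5, 57.6, 79.0]]
h 5770 [324. 282.] [575.2 110.8 200.1] [array([573.308, 109.81 ]), array([0.891, 0.454], dtype=float32), array([76.262, 38.107])] yaw 27.0
side
h 205 [304. 187.] [558.4  98.1 200.9] [array([562.755, 104.502]), array([0.881, 0.473], dtype=float32), array([92.564, 46.753])] yaw 28.2
```

```bash
python3 -c "
from workcell import *
o=get_obs();print(o['t'],o['grasp_force'],o['width']);print(close_job())"
```

```text
10.35 29.9927419424057 17.85128256829197
the job is handed in; nothing more can be done
None
```

The job is handed in: the green-lidded tub stands at the front, its centre within about 1 mm of the pointer line by the last scene-camera measurement, with the gripper still closed on the handle at about 30 N after 10.35 s; no verdict was returned.

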